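# Snap the lid onto a specimen jar and lift it by the knob

### The job

Close the specimen jar: take the smaller of the two loose white lids by its knob, with a light grip because the plastic is thin, set it on the jar's neck and press straight down until it clicks, then keep pressing firmly for another second so that it is fully home. Then lift the jar by the lid's knob alone, about 10 cm clear of the desk, and finish still holding it there, upright and steady. Do not tip the jar, do not crush anything, and leave the larger lid and the other things on the desk where they are.

Things in the scene. Friction and masses are not known exactly. Their poses are not given: they have to be found in the camera images.
- jar: Round clear-walled specimen jar, loose, 80 to 140 g, a beetle pinned on foam inside; body 60 mm in diameter, white shoulder 62 mm above its base. From the shoulder rises the closed neck (the stud), 28 mm in diameter, 16 mm tall, its top 3 mm chamfered down to 22 mm diameter. Origin at the centre of the underside, z up along the jar.
- jar_shoulder (a point): Centre of the shoulder plane, 62 mm above the jar's origin, z up: the lid's underside rests here when fully home. Four round sprung nubs stand 3 mm out of the neck, 8.5 mm above this plane; they begin to resist the lid when its underside is 12 mm above this plane. The jar breaks if the lid is pressed on it with over 50 N.
- lid: The lid that fits: white plastic, 25 g, hollow. Milled skirt 44 mm in diameter, 22 mm tall; opening below 30 mm wide, 18 mm deep, with an inner lip 4 mm high that snaps past the nubs. Stands on its skirt, knob up. Origin at the centre of the underside, z up. About 8 to 14 N of push take it past the nubs, then the force drops (click) and rises again at the shoulder. Clicked on, it bears the jar.
- lid_knob (a point): Mid height of the lid's round knob (18 mm in diameter, 24 mm tall), 34 mm above the lid's origin. The knob stands on the lid's flat top, 22 mm above the origin; fingertips gripping the knob may push down on this flat. Thin plastic: the lid breaks if the loads from the fingers (both pads and push added up) exceed 80 N; a grip of 10 to 20 N is ample.
- wide_lid: A larger lid of the same white plastic and shape that does not fit this jar: 62 mm in diameter, knob 26 mm in diameter, 46 mm tall. Not to be moved. Origin at the centre of the underside.
- specimen_block: Beetle pinned on a white foam cube (24x30x18 mm, 52 mm tall with the pin), loose bystander. Origin at the centre of the underside.
- vial: Small closed glass vial, 22 mm in diameter, 58 mm tall, loose bystander. Origin at the centre of the underside.
- eraser: Eraser, 21x46x12 mm, loose bystander. Origin at the centre of the underside.
Mind the look-alikes: they are no part of the job. Leave any red look-alike of the lid alone.

How it is judged:
By the outcome, as a careful person would: the job done as asked, in the order asked, and still so for the second after the job is handed in, while the arm keeps its last pose, push and grip.
It also fails if it takes over 45 s, if anything falls off the work surface, if the arm or the gripper's body presses on something with over 40 N, if the wrist force passes 120 N, or if a joint passes its speed limit or range.

### The arm

A 6-joint arm with a two-finger parallel gripper is mounted at the origin on a cart in front of the work surface, level with it; the furniture and walls round the work are solid. World frame = base frame: x ahead of the robot, y to its left, z up, the work surface at z = 0. Lengths are in m, angles in rad, forces in N, time in s.
With the tool pointing down it reaches from about 0.325 to 0.75 m from the base axis. Payload 7.6 kg.
Tool frame: the origin (TCP) lies at the very end of the fingers, on their centre line; the grasp point (between the pads) lies 19 mm behind it (env.grip_depth is the z of the grasp point in the tool frame, in m); z points along the fingers, y is the line along which they close (so a half turn about z gives the same grasp; the last joint's range is limited). The gripper opens to 85 mm and grips with 20 to 120 N. Pads are 22 mm wide; open, the fingers measure 114 mm over their backs; the gripper's body (76 mm by 85 mm) begins 54 mm behind the grasp point. The pads swing forward as they close: fully open they stand 13 mm farther back than shut.
Start: joints at [-0.07, 0.052, 1.401, -0, 1.689, -0.07], TCP at [0.525, 0, 0.231] pointing down, gripper open.
Joint ranges: [-2.9, 2.9], [-0.91, 2.17], [0.12, 2.37], [-1.06, 4.2], [0.26, 2.73], [-2.93, 2.93]. Speed limits (rad/s): [2.57, 2.57, 3.01, 3.14, 3.14, 3.14].

### API

Orientations are given as a 3x3 rotation matrix whose columns are the frame's x, y, z axes.
In Python, from bench import get_state, imaging, env gives the robot as it stands.
- The arm moves only by the tool carry_out, never from a script. Its argument "deltas" is a list of rows, each a list of 7 numbers: the opening, from -1 (shut) to 1 (fully open), then the shift along the tool's x, y, z in mm, then the turn, a rotation vector about the tool's x, y, z in degrees. In form: [[grip, dx, dy, dz, wx, wy, wz], ...]. A call has 1 to 5 rows; each row shifts and turns the commanded pose from where the row before left it, along the tool's axes as they then stand; what a row does not reach is not made up. A row lasts 1/8 s, in which the tool goes at most 62.5 mm and 10.7 degrees, less where a joint would pass 70% of its speed; a pose out of reach is approached as far as the arm can. A call is refused whole if a number of a shift passes 62.5 or a number of a turn 10.7, either way. A call with a gripper value outside its range is refused whole. The fingers move at their own pace and stop on an object; the grip force is fixed at half the most. Time passes only in rows, so rows that do not move let the fingers close. It gives the time, the measured TCP pose, the force, the opening and the grip force at its end, in the units of the state.
- get_state(): the state, without advancing time (a new reading comes with each control period).
- imaging.snapshot(name): name is "scene" or "side" or "wrist"; returns the picture (400x640x3 uint8, red, green, blue); there is no depth.
- imaging.camera_model(name): a dict with "fovy" (degrees; the focal length in pixels is half the picture's height over the tangent of half this angle, whatever the lens; pixels are square), "cx", "cy" (the principal point, pixels), "xyz" and "attitude" of the camera in the world. Camera axes: x right, y down, z forward; pixel columns grow to the right and rows downward; lengths in m; the calibration is good to about 2 mm. A picture is of the moment at which its call begins: read the wrist's pose just before it. camera_model takes no time and is no camera call; for the wrist camera it gives the pose at the moment of the call.
- env.hand_in(): hands the job in; it is judged then, once.
The state is a dict: "time": time; "q": joint angles; "joint_vel": joint speeds; "joint_efforts": joint torques, N m; "tool_pos": TCP position; "tcp_rot": TCP orientation; "force": force on the tool from outside, world axes, zero at the start; "moment": the same for the moment, N m; "finger_gap": finger opening in m; "grasp_force": force on a finger pad.
Only numpy, scipy, OpenCV 4.12 (cv2) and the standard library are available. Lean on these libraries where they do the work, as an engineer would, in place of code of your own. Each camera call takes 0.05 s, during which the arm holds its last target. There are 200 camera calls.

## Working session

There is one attempt and no reset: what is moved stays moved. The work goes in short steps, Python scripts to look and compute and a tool call to move; the robot and the scene stay as the last step left them, time stands still between calls to the robot, and variables do not carry over. Pictures are saved under pics/ and viewed, at most 12 in all, crops included, and the job is handed in when it is done.

Besides the shell and the picture viewer there is one more tool, called after "Request:" as a command line: name --pt "numbers of a row" for each row, then --argument value for the rest. carry_out: Moves the arm, as the interface text tells. Its arguments: {"type":"object","properties":{"deltas":{"type":"array"}},"required":["deltas"]}

```bash
mkdir -p pics; python3 - <<'E'
from bench import get_state, imaging, env
import cv2
for n in ["scene","side","wrist"]:
    im=imaging.snapshot(n); cv2.imwrite(f"pics/{n}0.png",im[:,:,::-1]); m=imaging.camera_model(n); print(n,m)
s=get_state(); print(s, env.grip_depth)
E
```

```text
scene {'fovy': 55.494778824164065, 'cx': 315.7055264928484, 'cy': 204.2151623973603, 'xyz': array([0.15783354, 0.5157024 , 0.72673584]), 'attitude': array([[-0.83075024, -0.38319228,  0.40375451],
       [-0.55663825,  0.57553912, -0.59908979],
       [-0.00280993, -0.7224392 , -0.69142875]])}
side {'fovy': 48.57884835726477, 'cx': 324.8236223585491, 'cy': 202.15286843514141, 'xyz': array([0.52724581, 1.08277304, 0.84340643]), 'attitude': array([[-9.99859458e-01,  1.67564510e-02,  5.34314020e-04],
       [ 8.89719405e-03,  5.57369817e-01, -8.30216675e-01],
       [-1.42092955e-02, -8.30095241e-01, -5.57440569e-01]])}
wrist {'fovy': 63.992683395723965, 'cx': 316.3182115753022, 'cy': 206.6904009659801, 'xyz': array([0.52525191, 0.083182  , 0.37309541]), 'attitude': array([[ 9.99996338e-01,  9.00852077e-04, -2.55197721e-03],
       [ 3.01896699e-05, -9.46627026e-01, -3.22330999e-01],
       [-2.70614314e-03,  3.22329742e-01, -9.46623586e-01]])}
{'time': 0.15, 'q': array([-7.03252615e-02,  5.27045801e-02,  1.40144185e+00, -7.25959075e-06,
        1.68860256e+00, -7.03073440e-02]), 'joint_vel': array([-0.00102223, -0.00282502, -0.00256838,  0.00167326,  0.00080027,
       -0.000496  ]), 'joint_efforts': array([ 9.01752592e-04, -3.81951857e+01, -3.60423374e+01, -3.57651027e-05,
        4.66565543e-03,  6.07237575e-05]), 'tool_pos': array([5.24788412e-01, 2.25657619e-05, 2.30684424e-01]), 'tcp_rot': array([[ 1.88092883e-05,  9.99999334e-01, -1.15399113e-03],
       [ 9.99999997e-01, -1.87238342e-05,  7.40616428e-05],
       [ 7.40399863e-05, -1.15399252e-03, -9.99999331e-01]]), 'force': array([-0.18249766,  0.77351743, -0.52866238]), 'moment': array([ 0.02530628, -0.00305198, -0.03068872]), 'grasp_force': 0.0, 'finger_gap': 0.08584125197304518} -0.0187
```

View pics/scene0.png

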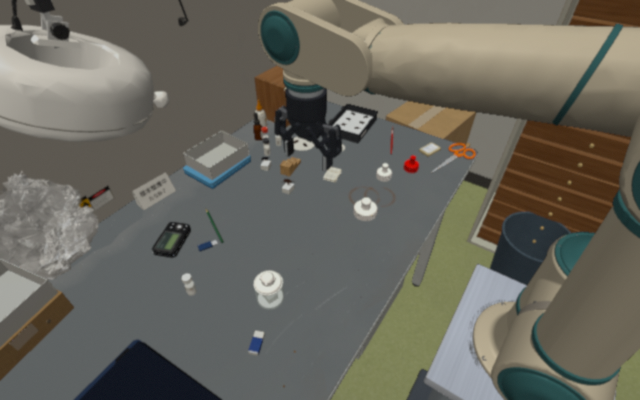

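View pics/side0.png

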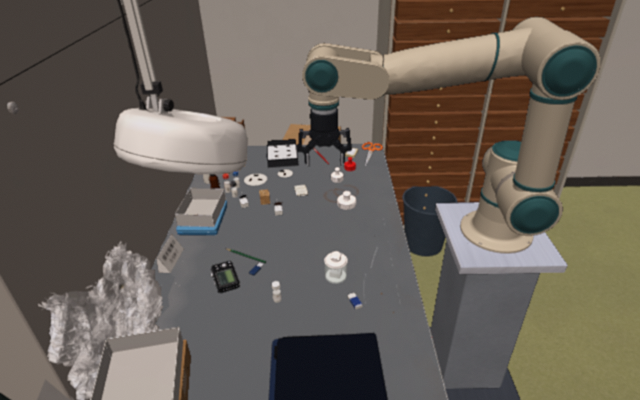

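View pics/wrist0.png

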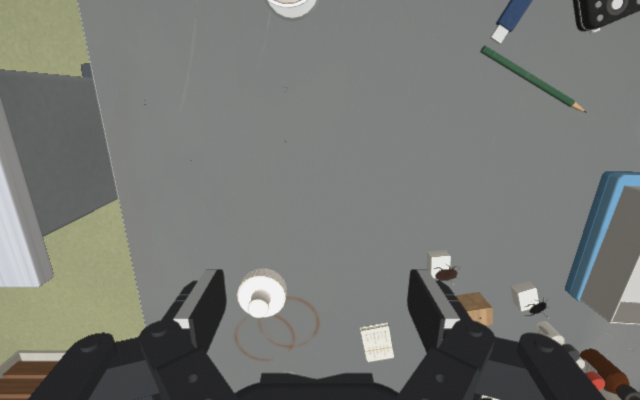

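The scene view shows the jar at (268,290), the wide lid at (366,210), the small lid at (384,173) and the red one at (411,164). In the side view they are at (336,268), (346,201), (337,176) and (350,163). Next I'll triangulate and enlarge crops.

```bash
cat > h.py <<'E'
from bench import get_state, imaging, env
import numpy as np, cv2
def ray(m,u,v):
    f=200/np.tan(np.radians(m["fovy"])/2)
    return m["attitude"]@np.array([(u-m["cx"])/f,(v-m["cy"])/f,1])
def at(m,u,v,z):
    d=ray(m,u,v); return m["xyz"]+d*(z-m["xyz"][2])/d[2]
def proj(m,p):
    f=200/np.tan(np.radians(m["fovy"])/2)
    c=m["attitude"].T@(np.asarray(p)-m["xyz"]); return np.array([m["cx"]+f*c[0]/c[2],m["cy"]+f*c[1]/c[2]])
E
python3 - <<'E'
from h import *
S=imaging.camera_model("scene");D=imaging.camera_model("side");W=imaging.camera_model("wrist")
print("small knob top",at(S,384,166,.046),at(D,337,169,.046))
print("wide knob top",at(S,366,202,.046),at(D,346.5,193,.046), "wrist",at(W,259,310,.046))
print("jar top",at(S,267,277,.078),at(D,336,256,.078))
a=cv2.imread("pics/scene0.png");b=cv2.imread("pics/side0.png")
r=lambda i:cv2.resize(i,(400,300),interpolation=cv2.INTER_CUBIC)
cv2.imwrite("pics/c1.png",np.vstack([np.hstack([r(a[145:220,340:440]),r(a[255:330,220:320])]),np.hstack([r(b[145:220,300:400]),r(b[235:310,290:390])])]))
E
```

```text
small knob top [ 0.47993454 -0.31630253  0.046     ] [ 0.48189934 -0.3193413   0.046     ]
wide knob top [ 0.45096771 -0.15363877  0.046     ] [ 0.45543814 -0.15726957  0.046     ] wrist [ 0.45482439 -0.16068498  0.046     ]
jar top [0.49951341 0.18906435 0.078     ] [0.50093036 0.19696507 0.078     ]
```

View pics/c1.png

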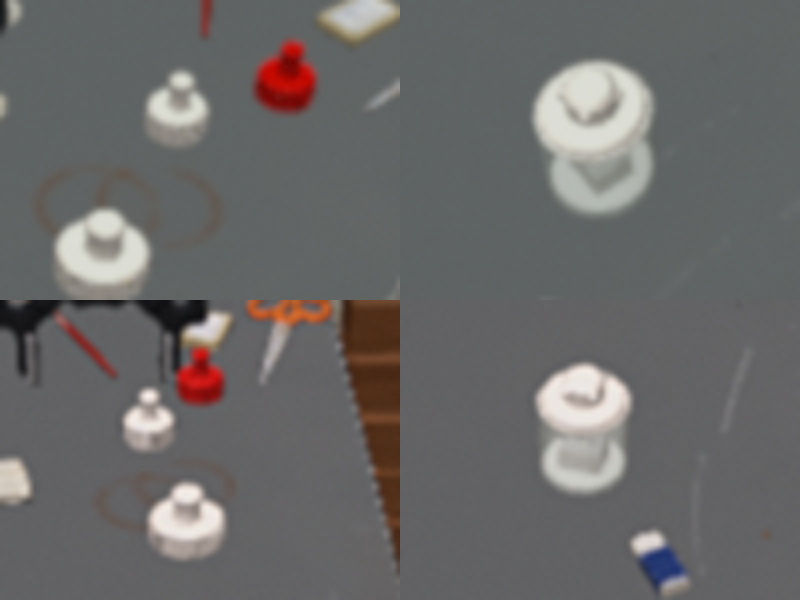

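Request:
carry_out --pt "-0.2 -60 -8 0 0 0 0" --pt "-0.2 -60 -8 0 0 0 0" --pt "-0.2 -60 -9 0 0 0 0" --pt "-0.2 -60 -9 20 0 0 0" --pt "-0.2 -60 -9 40 0 0 0"

```text
time: 0.78
tool_pos: [0.4834, -0.2927, 0.1779]
tcp_rot: [[0.001, 1.0, 0.003], [1.0, -0.001, -0.002], [-0.002, 0.003, -1.0]]
force: [0.3, -0.6, 0.3]
finger_gap: 0.0341
grasp_force: 0.0
```

Request:
carry_out --pt "-0.2 -19 0 40 0 0 0" --pt "-0.2 0 0 0 0 0 0" --pt "-0.2 0 0 0 0 0 0"

```text
time: 1.15
tool_pos: [0.4842, -0.3088, 0.1389]
tcp_rot: [[-0.001, 1.0, 0.001], [1.0, 0.001, -0.001], [-0.001, 0.001, -1.0]]
force: [-0.1, 0.1, 0.4]
finger_gap: 0.0339
grasp_force: 0.0
```

```bash
python3 - <<'E'
from h import *
m=imaging.camera_model("wrist"); im=imaging.snapshot("wrist"); cv2.imwrite("pics/w1.png",im[:,:,::-1])
print(get_state(),m)
E
```

```text
{'time': 1.2, 'q': array([-6.31855110e-01,  2.34250135e-01,  1.38399899e+00,  2.59372429e-04,
        1.52013106e+00, -6.33030555e-01]), 'joint_vel': array([ 5.40819995e-03, -9.80987725e-03, -5.35272195e-03,  7.60659568e-05,
       -6.77815329e-03, -3.06117758e-03]), 'joint_efforts': array([-5.40516581e-01, -4.29184985e+01, -3.39763427e+01, -2.24094337e-02,
        8.51392775e-03,  3.38529113e-03]), 'tool_pos': array([ 0.4845355 , -0.30884187,  0.13964593]), 'tcp_rot': array([[-0.0011604 ,  0.99999556,  0.00274524],
       [ 0.9999979 ,  0.00116504, -0.00168839],
       [-0.00169158,  0.00274328, -0.99999481]]), 'force': array([-0.24814855,  0.30635126,  1.05683549]), 'moment': array([ 0.00609212,  0.00408489, -0.01031218]), 'grasp_force': 0.0, 'finger_gap': 0.034245245940380475} {'fovy': 63.992683395723965, 'cx': 316.3182115753022, 'cy': 206.6904009659801, 'xyz': array([ 0.4841915 , -0.22558789,  0.28124423]), 'attitude': array([[ 9.99999768e-01,  6.56859880e-04,  1.80019241e-04],
       [ 6.79795068e-04, -9.46378217e-01, -3.23060068e-01],
       [-4.18389090e-05,  3.23060115e-01, -9.46378444e-01]])}
```

View pics/w1.png

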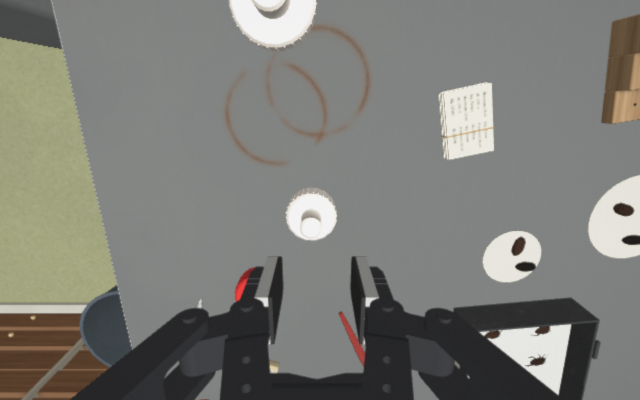

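The wrist view shows the small lid's knob top at (311,228), inside a disc centred on about (311,214). The red lid is at about (246,285), by the left finger.

```bash
python3 - <<'E'
from h import *
m=imaging.camera_model("wrist"); S=imaging.camera_model("scene");D=imaging.camera_model("side")
im=cv2.imread("pics/w1.png"); g=im[180:250,275:350]
hsv=cv2.cvtColor(g,cv2.COLOR_BGR2HSV); mk=((hsv[...,2]>170)).astype(np.uint8)
n,l,st,c=cv2.connectedComponentsWithStats(mk); print(st[1:],c[1:]+[275,180])
print("knob",at(m,311,228,.046))
for u,v in [(287,214),(336,214),(311,189)]: print("disc edge",at(m,u,v,.022))
print("red",at(S,412.7,157.5,.046),at(D,350,158,.046))
cv2.imwrite("pics/w1c.png",cv2.resize(im[180:250,270:350],(800,600) and None,fx=8,fy=8,interpolation=cv2.INTER_CUBIC))
E
```

```text
[[  10    9   52   52 1912]
 [  28   10    1    1    1]] [[311.27458159 215.56537657]
 [303.         190.        ]]
knob [ 0.4805179  -0.32418078  0.046     ]
disc edge [ 0.45942665 -0.32114533  0.022     ]
disc edge [ 0.50180607 -0.32111225  0.022     ]
disc edge [ 0.4802753  -0.29869826  0.022     ]
red [ 0.427355   -0.40020891  0.046     ] [ 0.43009557 -0.40162239  0.046     ]
```

View pics/w1c.png

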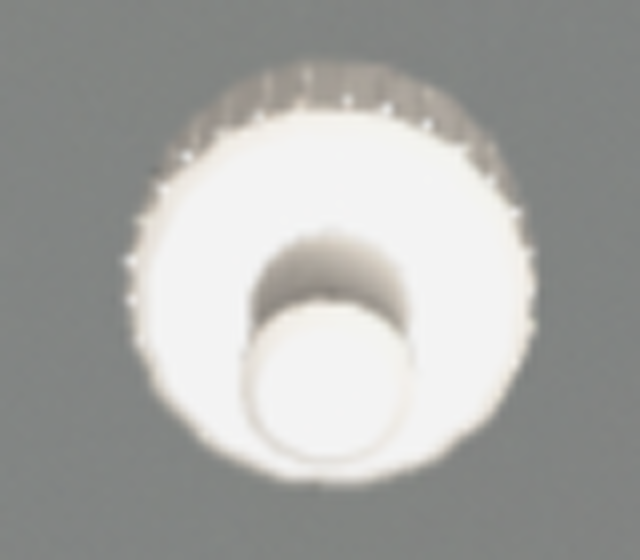

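Request:
carry_out --pt "-0.2 -8 -2 0 0 0 0" --pt "-0.2 -7 -2 20 0 0 0" --pt "-0.2 0 0 30 0 0 0" --pt "-0.2 0 0 20 0 0 0" --pt "-0.2 0 0 0 0 0 0"

```text
time: 1.82
tool_pos: [0.4781, -0.3235, 0.0645]
tcp_rot: [[0.0, 1.0, -0.004], [1.0, -0.0, 0.003], [0.003, -0.004, -1.0]]
force: [0.4, -0.1, 0.4]
finger_gap: 0.0338
grasp_force: 0.0
```

```bash
python3 - <<'E'
from h import *
m=imaging.camera_model("wrist"); im=imaging.snapshot("wrist"); cv2.imwrite("pics/w2.png",im[:,:,::-1])
s=get_state();print(s["tool_pos"],s["tcp_rot"])
print(proj(m,s["tool_pos"]+[0,0,0]))
np.save("m2.npy",m,allow_pickle=True)
E
```

```text
[ 0.47893372 -0.32409652  0.06629866] [[ 8.27239719e-05  9.99998777e-01 -1.56181131e-03]
 [ 9.99999332e-01 -8.09227092e-05  1.15334444e-03]
 [ 1.15321664e-03 -1.56190568e-03 -9.99998115e-01]]
[317.75570409 274.48606009]
```

View pics/w2.png

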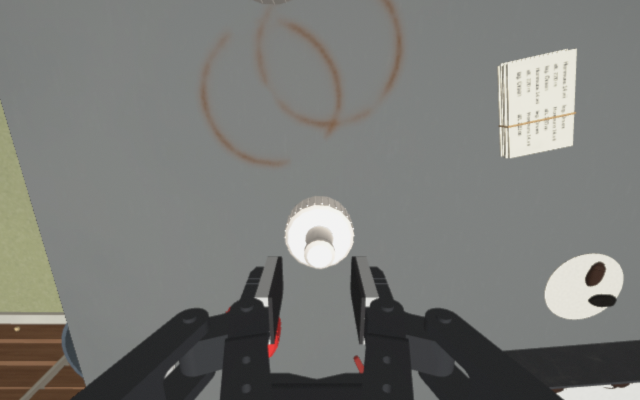

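The knob top is at (319,254), with the fingers symmetric on either side (pads at 281 and 352).

```bash
python3 - <<'E'
from h import *
m=np.load("m2.npy",allow_pickle=True).item()
print(at(m,319,254,.046),at(m,319.5,234,.022), get_state()["tool_pos"])
E
```

```text
[ 0.4796055  -0.32307742  0.046     ] [ 0.47997696 -0.32136678  0.022     ] [ 0.47893372 -0.32409652  0.06629866]
```

Request:
carry_out --pt "-0.2 1 1 20 0 0 0" --pt "-0.2 0 0 15 0 0 0" --pt "-0.3 0 0 5 0 0 0" --pt "-0.4 0 0 0 0 0 0" --pt "-0.5 0 0 0 0 0 0"

```text
time: 2.5
tool_pos: [0.4808, -0.3236, 0.028]
tcp_rot: [[0.0, 1.0, 0.001], [1.0, -0.0, -0.001], [-0.001, 0.001, -1.0]]
force: [-0.4, 0.1, -0.8]
finger_gap: 0.021
grasp_force: 0.0
```

Request:
carry_out --pt "-0.53 0 0 0 0 0 0" --pt "-0.56 0 0 0 0 0 0"

```text
time: 2.75
tool_pos: [0.4807, -0.3234, 0.0277]
tcp_rot: [[-0.0, 1.0, 0.001], [1.0, 0.0, -0.0], [-0.0, 0.001, -1.0]]
force: [-0.7, -0.5, -0.3]
finger_gap: 0.0187
grasp_force: 0.0
```

Request:
carry_out --pt "-0.56 0 0 2 0 0 0" --pt "-0.56 0 0 2 0 0 0" --pt "-0.56 0 0 0 0 0 0"

```text
time: 3.12
tool_pos: [0.4803, -0.3231, 0.023]
tcp_rot: [[-0.0, 1.0, -0.0], [1.0, 0.0, 0.0], [0.0, -0.0, -1.0]]
force: [-0.3, 0.3, 0.1]
finger_gap: 0.0185
grasp_force: 0.0
```

Request:
carry_out --pt "-0.58 0 0 0 0 0 0" --pt "-0.59 0 0 0 0 0 0"

```text
time: 3.38
tool_pos: [0.4805, -0.3233, 0.0234]
tcp_rot: [[0.0, 1.0, 0.0], [1.0, -0.0, -0.0], [-0.0, 0.0, -1.0]]
force: [-0.0, -0.1, -0.1]
finger_gap: 0.0179
grasp_force: 6.7
```

Request:
carry_out --pt "-0.6 0 0 0 0 0 0" --pt "-0.6 0 0 0 0 0 0"

```text
time: 3.62
tool_pos: [0.4805, -0.3233, 0.0234]
tcp_rot: [[0.0, 1.0, 0.0], [1.0, -0.0, -0.0], [-0.0, 0.0, -1.0]]
force: [0.4, 0.9, -0.6]
finger_gap: 0.0172
grasp_force: 13.8
```

Request:
carry_out --pt "-0.6 0 0 -20 0 0 0" --pt "-0.6 0 0 -40 0 0 0" --pt "-0.6 0 0 -40 0 0 0" --pt "-0.6 20 1 -37 0 0 0" --pt "-0.6 40 3 0 0 0 0"

```text
time: 4.25
tool_pos: [0.4859, -0.2645, 0.1661]
tcp_rot: [[0.002, 1.0, 0.008], [1.0, -0.002, -0.005], [-0.005, 0.008, -1.0]]
force: [0.3, 0.0, -0.6]
finger_gap: 0.0173
grasp_force: 13.8
```

Request:
carry_out --pt "-0.6 50 3 0 0 0 0" --pt "-0.6 50 3 0 0 0 0" --pt "-0.6 50 3 0 0 0 0" --pt "-0.6 50 3 0 0 0 0" --pt "-0.6 50 3 0 0 0 0"

```text
time: 4.88
tool_pos: [0.4996, -0.0117, 0.1622]
tcp_rot: [[0.0, 1.0, 0.002], [1.0, -0.0, -0.0], [-0.0, 0.002, -1.0]]
force: [-0.0, -0.6, 0.2]
finger_gap: 0.0174
grasp_force: 13.8
```

Request:
carry_out --pt "-0.6 50 2 0 0 0 0" --pt "-0.6 45 0 0 0 0 0" --pt "-0.6 20 0 0 0 0 0" --pt "-0.6 0 0 0 0 0 0" --pt "-0.6 0 0 0 0 0 0"

```text
time: 5.5
tool_pos: [0.5017, 0.1011, 0.1612]
tcp_rot: [[0.0, 1.0, 0.001], [1.0, -0.0, -0.0], [-0.0, 0.001, -1.0]]
force: [0.3, -0.1, 0.3]
finger_gap: 0.0177
grasp_force: 13.8
```

```bash
python3 - <<'E'
from h import *
m=imaging.camera_model("wrist"); im=imaging.snapshot("wrist"); cv2.imwrite("pics/w3.png",im[:,:,::-1])
s=get_state();print(s["tool_pos"],s["tcp_rot"],s["grasp_force"],s["joint_vel"])
np.save("m3.npy",m,allow_pickle=True)
print(proj(m,[.5,.195,.078]))
print(proj(m,s["tool_pos"]+[0,0,.022]))
E
```

```text
[0.50165648 0.1008923  0.16099217] [[ 9.87313907e-04  9.99999099e-01  9.09405431e-04]
 [ 9.99999501e-01 -9.87172804e-04 -1.55594398e-04]
 [-1.54696518e-04  9.09558598e-04 -9.99999574e-01]] 13.781541287899017 [-6.35440553e-03  3.96467304e-03  2.99732554e-03  9.15778399e-05
 -3.40849864e-03  4.34479412e-03]
[313.65091876  80.4028151 ]
[316.0904345  297.57941395]
```

View pics/w3.png

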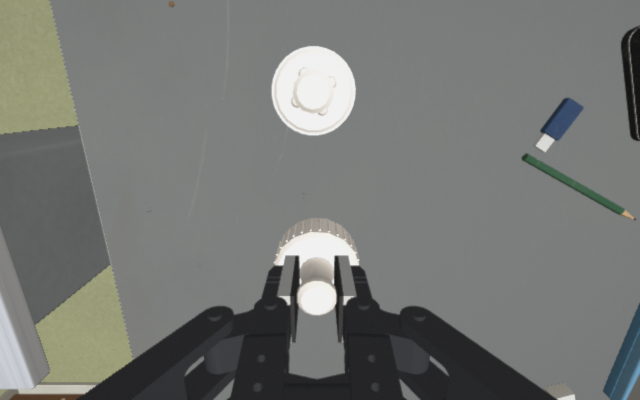

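The wrist view shows the jar's shoulder disc centred on about (313.5,90.5), with the neck top at about (315,90). The held knob top is at (317,297). I'll fit these more closely.

```bash
python3 - <<'E'
from h import *
m=np.load("m3.npy",allow_pickle=True).item(); im=cv2.imread("pics/w3.png")
v=im.min(2)[35:150,255:370]; mk=(v>150).astype(np.uint8)
c=max(cv2.findContours(mk,0,1)[0],key=cv2.contourArea); e=cv2.fitEllipse(cv2.convexHull(c)); u=np.array(e[0])+[255,35]; print(u,e)
print("jar shoulder",at(m,*u,.062))
print("neck top",at(m,314.5,90,.078))
print("knob top",at(m,317,297,.1836))
a=cv2.resize(im[40:140,260:370],None,fx=5,fy=5,interpolation=cv2.INTER_CUBIC)
a=cv2.convertScaleAbs(a,alpha=2.5,beta=-330)
b=cv2.resize(im[210:325,265:370],None,fx=5,fy=5,interpolation=cv2.INTER_CUBIC)[:500,:240*1]
b=cv2.resize(im[210:330,265:370],(440,500),interpolation=cv2.INTER_CUBIC)[:, :]
cv2.imwrite("pics/w3c.png",np.hstack([a,b])[:, :800])
E
```

```text
[313.02032089  90.39717484] ((58.020320892333984, 55.39717483520508), (84.91741180419922, 90.10880279541016), 178.20790100097656)
jar shoulder [0.49940299 0.18915369 0.062     ]
neck top [0.50054448 0.18908039 0.078     ]
knob top [0.50205608 0.10160964 0.1836    ]
```

View pics/w3c.png

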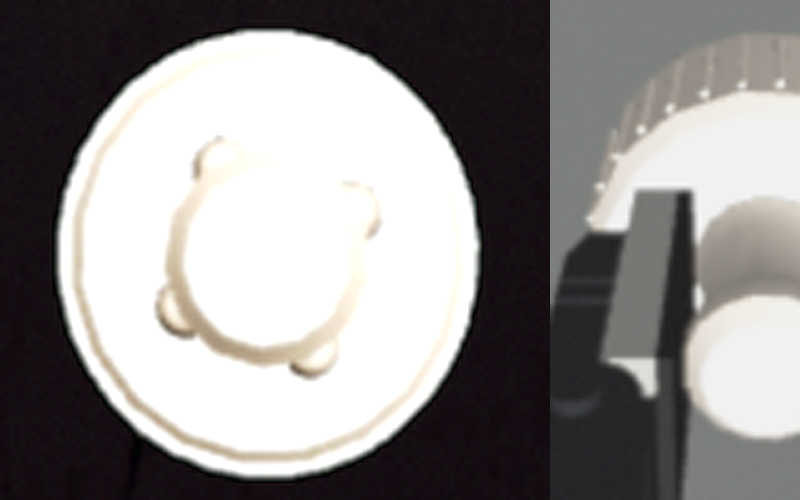

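Request:
carry_out --pt "-0.6 30 -1 0 0 0 0" --pt "-0.6 35 -1 0 0 0 0" --pt "-0.6 23 0 0 0 0 0" --pt "-0.6 0 0 20 0 0 0" --pt "-0.6 0 0 20 0 0 0"

```text
time: 6.18
tool_pos: [0.4999, 0.1891, 0.1202]
tcp_rot: [[0.001, 1.0, 0.001], [1.0, -0.001, 0.0], [0.0, 0.001, -1.0]]
force: [-0.2, 0.8, 0.1]
finger_gap: 0.0174
grasp_force: 13.8
```

Request:
carry_out --pt "-0.6 0 0 0 0 0 0" --pt "-0.6 0 0 0 0 0 0"

```text
time: 6.42
tool_pos: [0.5001, 0.1893, 0.1214]
tcp_rot: [[0.001, 1.0, 0.001], [1.0, -0.001, 0.0], [0.0, 0.001, -1.0]]
force: [0.4, -0.8, 0.1]
finger_gap: 0.0175
grasp_force: 13.8
```

```bash
python3 - <<'E'
from h import *
a=imaging.snapshot("scene"); b=imaging.snapshot("side"); s=get_state();print(s["tool_pos"],s["tcp_rot"],s["force"])
r=lambda i:cv2.resize(i,(400,400),interpolation=cv2.INTER_CUBIC)
cv2.imwrite("pics/p1.png",np.hstack([r(a[230:320,225:315]),r(b[210:300,290:380])])[:,:,::-1])
E
```

```text
[0.50017717 0.18953275 0.12167032] [[ 6.09020553e-04  9.99997660e-01  2.07576213e-03]
 [ 9.99999659e-01 -6.10176804e-04  5.56437153e-04]
 [ 5.57702433e-04  2.07542254e-03 -9.99997691e-01]] [-0.03076088 -0.21358667 -0.10829926]
```

View pics/p1.png

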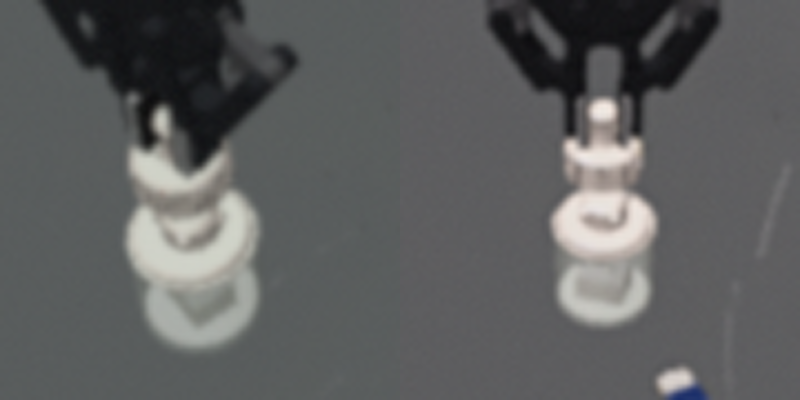

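In the side crop the lid centre (603) sits over the jar centre (604), and the scene crop also looks coaxial. I'll descend.

Request:
carry_out --pt "-0.6 0 0 10 0 0 0" --pt "-0.6 0 0 8 0 0 0" --pt "-0.6 0 0 3 0 0 0" --pt "-0.6 0 0 2 0 0 0" --pt "-0.6 0 0 0 0 0 0"

```text
time: 7.15
tool_pos: [0.4995, 0.1897, 0.0973]
tcp_rot: [[-0.0, 1.0, 0.0], [1.0, 0.0, -0.0], [-0.0, 0.0, -1.0]]
force: [-0.2, 0.4, -0.5]
finger_gap: 0.0173
grasp_force: 13.8
```

Request:
carry_out --pt "-0.6 0 0 1 0 0 0" --pt "-0.6 0 0 1 0 0 0"

```text
time: 7.4
tool_pos: [0.4999, 0.1898, 0.0961]
tcp_rot: [[0.0, 1.0, 0.001], [1.0, -0.0, 0.0], [0.0, 0.001, -1.0]]
force: [-1.9, -1.1, 5.9]
finger_gap: 0.0174
grasp_force: 14.3
```

Request:
carry_out --pt "-0.6 0 0 1 0 0 0" --pt "-0.6 0 0 1 0 0 0"

```text
time: 7.65
tool_pos: [0.5003, 0.19, 0.0954]
tcp_rot: [[-0.0, 1.0, 0.003], [1.0, 0.0, 0.001], [0.001, 0.003, -1.0]]
force: [-1.7, -1.4, 11.6]
finger_gap: 0.0173
grasp_force: 14.9
```

Request:
carry_out --pt "-0.6 0 0 1 0 0 0" --pt "-0.6 0 0 0 0 0 0"

```text
time: 7.9
tool_pos: [0.5005, 0.1901, 0.0948]
tcp_rot: [[-0.0, 1.0, 0.004], [1.0, 0.0, 0.001], [0.001, 0.004, -1.0]]
force: [-2.8, 0.5, 12.0]
finger_gap: 0.017
grasp_force: 15.1
```

Request:
carry_out --pt "-0.6 0 0 1 0 0 0" --pt "-0.6 0 0 0 0 0 0"

```text
time: 8.15
tool_pos: [0.4999, 0.1898, 0.0923]
tcp_rot: [[-0.0, 1.0, 0.002], [1.0, 0.0, 0.0], [0.0, 0.002, -1.0]]
force: [-0.7, -0.9, 1.6]
finger_gap: 0.0172
grasp_force: 14.0
```

Request:
carry_out --pt "-0.6 0 0 1 0 0 0" --pt "-0.6 0 0 0 0 0 0"

```text
time: 8.4
tool_pos: [0.4991, 0.1896, 0.0895]
tcp_rot: [[-0.0, 1.0, -0.001], [1.0, 0.0, -0.0], [-0.0, -0.001, -1.0]]
force: [0.3, -0.1, -1.5]
finger_gap: 0.0173
grasp_force: 13.8
```

Request:
carry_out --pt "-0.6 0 0 1 0 0 0" --pt "-0.6 0 0 0 0 0 0"

```text
time: 8.65
tool_pos: [0.4993, 0.1896, 0.0889]
tcp_rot: [[0.0, 1.0, -0.001], [1.0, -0.0, -0.0], [-0.0, -0.001, -1.0]]
force: [-0.8, 0.1, -2.3]
finger_gap: 0.0174
grasp_force: 13.8
```

It clicked: the force fell from 12 N to about 0. Now on to the shoulder.

Request:
carry_out --pt "-0.6 0 0 1 0 0 0" --pt "-0.6 0 0 1 0 0 0" --pt "-0.6 0 0 1 0 0 0" --pt "-0.6 0 0 0 0 0 0"

```text
time: 9.15
tool_pos: [0.4995, 0.1898, 0.0864]
tcp_rot: [[-0.0, 1.0, 0.0], [1.0, 0.0, 0.0], [0.0, 0.0, -1.0]]
force: [-0.4, 0.2, -0.9]
finger_gap: 0.0177
grasp_force: 13.9
```

Request:
carry_out --pt "-0.6 0 0 1 0 0 0" --pt "-0.6 0 0 1 0 0 0" --pt "-0.6 0 0 0 0 0 0"

```text
time: 9.52
tool_pos: [0.4997, 0.1899, 0.0852]
tcp_rot: [[-0.0, 1.0, 0.001], [1.0, 0.0, 0.0], [0.0, 0.001, -1.0]]
force: [-3.0, -0.2, 5.1]
finger_gap: 0.0174
grasp_force: 14.4
```

Request:
carry_out --pt "-0.6 0 0 1 0 0 0" --pt "-0.6 0 0 1 0 0 0" --pt "-0.6 0 0 0 0 0 0"

```text
time: 9.9
tool_pos: [0.5004, 0.1901, 0.0852]
tcp_rot: [[-0.0, 1.0, 0.003], [1.0, 0.0, 0.001], [0.001, 0.003, -1.0]]
force: [-5.5, 0.4, 13.5]
finger_gap: 0.0176
grasp_force: 15.9
```

Request:
carry_out --pt "-0.6 0 0 1 0 0 0" --pt "-0.6 0 0 0 0 0 0"

```text
time: 10.15
tool_pos: [0.5007, 0.1902, 0.0851]
tcp_rot: [[-0.0, 1.0, 0.004], [1.0, 0.0, 0.001], [0.001, 0.004, -1.0]]
force: [-7.7, -1.1, 19.1]
finger_gap: 0.0173
grasp_force: 16.8
```

Request:
carry_out --pt "-0.6 0 -1 1 0 0 0" --pt "-0.6 0 0 0 0 0 0"

```text
time: 10.4
tool_pos: [0.5, 0.1902, 0.0846]
tcp_rot: [[-0.0, 1.0, 0.005], [1.0, 0.0, 0.001], [0.001, 0.005, -1.0]]
force: [-7.1, -1.5, 20.6]
finger_gap: 0.0169
grasp_force: 20.1
```

Request:
carry_out --pt "-0.6 0 -0.5 1 0 0 0" --pt "-0.6 0 0 0 0 0 0"

```text
time: 10.65
tool_pos: [0.4999, 0.1903, 0.0845]
tcp_rot: [[-0.0, 1.0, 0.006], [1.0, 0.0, 0.002], [0.002, 0.006, -1.0]]
force: [-7.6, -2.7, 26.5]
finger_gap: 0.0172
grasp_force: 21.3
```

Request:
carry_out --pt "-0.6 0 0 0 0 0 0" --pt "-0.6 0 0 0 0 0 0" --pt "-0.6 0 0 0 0 0 0" --pt "-0.6 0 0 0 0 0 0" --pt "-0.6 0 0 0 0 0 0"

```text
time: 11.28
tool_pos: [0.4999, 0.1903, 0.0845]
tcp_rot: [[-0.0, 1.0, 0.006], [1.0, 0.0, 0.002], [0.002, 0.006, -1.0]]
force: [-8.7, -2.3, 25.1]
finger_gap: 0.0173
grasp_force: 21.4
```

Request:
carry_out --pt "-0.6 0 0 0 0 0 0" --pt "-0.6 0 0 0 0 0 0" --pt "-0.6 0 0 0 0 0 0" --pt "-0.6 0 0 0 0 0 0" --pt "-0.6 0 0 0 0 0 0"

```text
time: 11.9
tool_pos: [0.4999, 0.1903, 0.0845]
tcp_rot: [[-0.0, 1.0, 0.006], [1.0, 0.0, 0.002], [0.002, 0.006, -1.0]]
force: [-8.7, -2.3, 26.2]
finger_gap: 0.0174
grasp_force: 21.4
```

Request:
carry_out --pt "-0.6 0 0.5 -2 0 0 0" --pt "-0.6 0 0 -2 0 0 0" --pt "-0.6 0 0 -1 0 0 0" --pt "-0.6 0 0 0 0 0 0"

```text
time: 12.4
tool_pos: [0.4988, 0.1897, 0.0846]
tcp_rot: [[0.0, 1.0, 0.001], [1.0, -0.0, 0.0], [0.0, 0.001, -1.0]]
force: [-0.1, 0.1, 3.5]
finger_gap: 0.0174
grasp_force: 14.5
```

Request:
carry_out --pt "-0.6 0 0 -2 0 0 0" --pt "-0.6 0 0 -2 0 0 0" --pt "-0.6 0 0 -3 0 0 0" --pt "-0.6 0 0 0 0 0 0"

```text
time: 12.9
tool_pos: [0.4985, 0.1897, 0.0915]
tcp_rot: [[-0.0, 1.0, 0.0], [1.0, 0.0, 0.0], [0.0, 0.0, -1.0]]
force: [0.9, 1.0, -1.7]
finger_gap: 0.017
grasp_force: 14.2
```

Request:
carry_out --pt "-0.605 0 0 -12 0 0 0" --pt "-0.605 0 0 -22 0 0 0" --pt "-0.605 0 0 -25 0 0 0" --pt "-0.605 0 0 -20 0 0 0" --pt "-0.605 0 0 -14 0 0 0"

```text
time: 13.52
tool_pos: [0.4988, 0.1898, 0.1862]
tcp_rot: [[0.0, 1.0, 0.002], [1.0, -0.0, 0.001], [0.001, 0.002, -1.0]]
force: [-0.7, -0.1, -1.3]
finger_gap: 0.0174
grasp_force: 17.7
```

Request:
carry_out --pt "-0.605 0 0 0 0 0 0" --pt "-0.605 0 0 0 0 0 0" --pt "-0.605 0 0 0 0 0 0" --pt "-0.605 0 0 0 0 0 0" --pt "-0.605 0 0 0 0 0 0"

```text
time: 14.15
tool_pos: [0.4984, 0.1897, 0.1841]
tcp_rot: [[0.0, 1.0, -0.0], [1.0, -0.0, -0.0], [-0.0, -0.0, -1.0]]
force: [0.5, -0.1, -1.3]
finger_gap: 0.0169
grasp_force: 17.7
```

```bash
python3 - <<'E'
from h import *
a=imaging.snapshot("scene"); b=imaging.snapshot("side"); s=get_state();print(s["tool_pos"],s["force"],s["grasp_force"],s["joint_vel"])
r=lambda i:cv2.resize(i,(400,400),interpolation=cv2.INTER_CUBIC)
cv2.imwrite("pics/p2.png",np.hstack([r(a[190:310,200:320]),r(b[160:280,275:395])])[:,:,::-1])
E
```

```text
[0.49844462 0.18971196 0.1842507 ] [ 0.455816    0.07115803 -1.21891952] 17.72447258234024 [ 0.00068192 -0.00199452  0.00205918 -0.00208676 -0.00085233 -0.0007975 ]
```

View pics/p2.png

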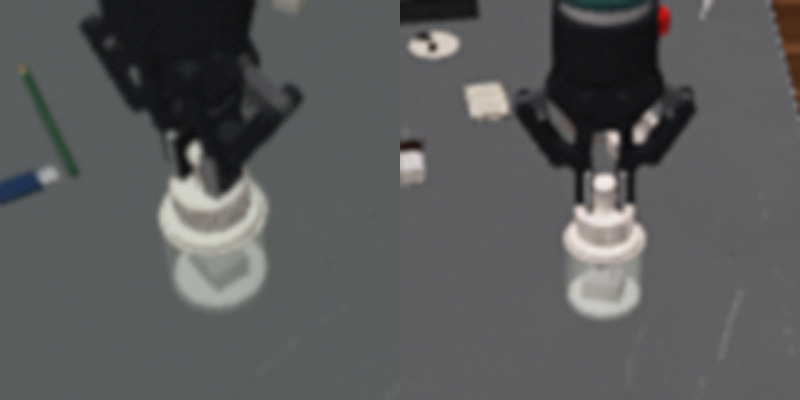

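Both views show the jar hanging upright from the lid's knob with the lid seated on the shoulder (side crop, 603,240). It is about 10 cm up and steady.

```bash
python3 -c "
from bench import env
print(env.hand_in())"
```

```text
the job is handed in; nothing more can be done
None
```

The job is handed in (no verdict came back): the small lid clicked on at about 12 N, I pressed it home at about 26 N for over a second, and the jar is held by the knob, upright and steady, about 10 cm above the desk.

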